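# Stack the specimen trays and close the stack

### The job

Stack the three grey specimen trays for collection: first set the middle tray (pins below, holes on top) on the base tray in which the sample tubes lie, then set the shallow cover tray (pins below, no holes, raised grip) on the middle tray. Lower each gently, not letting it fall, so that all four corner pins go fully home in the holes of the tray below and it sits flat. Leave the base tray where it stands with its tubes inside, and do not disturb the carton and the bottles nearby.

Things in the scene. Friction and masses are not known exactly. Their poses are not given: they have to be found in the camera images.
- base_tray: Base tray: grey plastic, 150 x 120 mm, 40 mm high, 0.9 kg, flat underside without pins, sample tubes lying in it. Origin: centre of its underside; x along the 150 mm length, y along the width, z up. A 24 mm square post at each corner has a hole in its top (z = 40 mm). Walls, and a 12 mm divider along x through the middle, end 2 mm below the post tops.
- base_hole (a point): Mouth of one of the base tray's four corner holes, at x = 63, y = 48, z = 40 mm in its frame (the others at +-63, +-48 mm). Each hole is 13 mm square and 13 mm deep, with a 2 mm chamfer. The middle tray has the same holes in its post tops.
- middle_tray: Middle tray: the same grey 150 x 120 mm outline, 56 mm high with its pins, 0.18 to 0.35 kg. Pins below the corners and holes in the post tops (z = 56 mm). Origin: centre of the plane of its pin tips, on the table at the start; x along the length, y along the width, z up. Inner floor at z = 14 mm. Seated on the base tray, either way round, its origin is 30 mm above the base tray's.
- middle_divider (a point): Top edge, at the middle, of the middle tray's divider: a wall 12 mm thick along the tray's x, its top 54 mm above the tray's origin, with an open compartment 50 mm wide on each side for a finger. Lift the tray here, at its balance point.
- middle_pin (a point): Tip of one of the middle tray's pins (x = 63, y = 48, z = 0 in its frame; the others at +-63, +-48 mm). Pins are 10 mm long and 9 mm thick, tapering to 5 mm over the last 5 mm. The cover tray's pins are the same.
- cover_tray: Cover tray, the shallow one: the same grey 150 x 120 mm outline, closed post tops without holes at z = 36 mm, 0.15 to 0.31 kg, pins below the corners, raised grip along the middle. Origin: centre of the plane of its pin tips; x along the length, y along the width, z up. Inner floor at z = 14 mm. Seated on the middle tray, either way round, its origin is 46 mm above the middle tray's.
- cover_grip (a point): Top edge, at the middle, of the cover tray's raised grip: a wall 12 mm thick and 80 mm long along the tray's x, its top 62 mm above the tray's origin, with an open compartment 50 mm wide on each side. Lift the tray here, at its balance point.
- tube_0: Closed sample tube, 124 mm long, 17 mm thick, lying along the base tray's x in its +y compartment. Origin: centre of its bottom end; z along the tube to the cap.
- tube_1: Closed sample tube like tube_0, lying in the base tray's -y compartment.
- slide_carton: Bystander: slide carton with a blue lid, 62 x 84 x 32 mm high, standing behind the trays. Origin: centre of its underside, z up.
- dropper_bottle: Bystander: brown dropper bottle with a black cap, 35 mm thick, 74 mm high, behind the trays. Origin: centre of its underside, z up.
- small_bottle: Bystander: white dropper bottle with a blue cap, 33 mm thick, 68 mm high, behind the trays at the left. Origin: centre of its underside, z up.

How it is judged:
By the outcome, as a careful person would: the job done as asked, in the order asked, and still so for the second after the job is handed in, with the robot touching nothing.
It also fails if it takes over 72 s, if anything falls off the work surface, if the arm or the gripper's body presses on something with over 40 N, if the wrist force passes 120 N, or if a joint passes its speed limit or range.

### The arm

A 6-joint arm with a two-finger parallel gripper is mounted at the origin on a cart in front of the work surface, level with it; the furniture and walls round the work are solid. World frame = base frame: x ahead of the robot, y to its left, z up, the work surface at z = 0. Lengths are in m, angles in rad, forces in N, time in s.
With the tool pointing down it reaches from about 0.325 to 0.85 m from the base axis. Payload 4.4 kg.
Tool frame: the origin (TCP) lies at the very end of the fingers, on their centre line; the grasp point (between the pads) lies 19 mm behind it; z points along the fingers, y is the line along which they close (so a half turn about z gives the same grasp; the last joint's range is limited). The gripper opens to 94 mm and grips with 3 to 60 N. Pads are 16 mm wide; open, the fingers measure 119 mm over their backs; the gripper's body (75 mm by 177 mm) begins 78 mm behind the grasp point.
Start: joints at [1.123, 0.207, 1.542, -0, 1.393, -0.15], TCP at [0.169, 0.55, 0.205] pointing down, gripper open.
Joint ranges: [-2.73, 2.73], [-0.86, 2.22], [0.23, 2.46], [-1.11, 4.25], [0.08, 2.63], [-2.82, 2.82]. Speed limits (rad/s): [2.79, 2.79, 3.14, 3.14, 3.14, 3.14].

### API

Orientations are given as a 3x3 rotation matrix whose columns are the frame's x, y, z axes.
In Python, from workcell import arm gives the robot as it stands.
- The arm moves only by the tool move_arm, never from a script. Its argument "motion" is a list of rows, each a list of 7 numbers: the closure, from -1 (fully open) to 1 (shut), so that 0 is half open, then the shift along the tool's x, y, z in mm, then the turn, a rotation vector about the tool's x, y, z in degrees. A call has 1 to 10 rows; each row is the pose to reach, as a shift and turn from the pose commanded when the call began, along the tool's axes at that moment; what a row does not reach only later rows make up. A row lasts 1/12 s, in which the tool goes at most 41.7 mm and 7.16 degrees, less where a joint would pass 70% of its speed; a pose out of reach is approached as far as the arm can. A call with a gripper value outside its range is refused whole. The fingers move at their own pace and stop on an object; "force" is the grip in N (left out, the last holds). Time passes only in rows, so rows that repeat a pose let the fingers close. It gives the time, the measured TCP pose, the force, the opening and the grip force at its end, in the units of the state.
- arm.sense(): the state, without advancing time (a new reading comes with each control period).
- arm.snapshot(name): name is "scene" or "top"; returns a dict with "pixels" (420x560x3 uint8, red, green, blue), "depth" (420x560 float32, m along the optical axis (not along the pixel's ray), 0 where there is no reading), "camera_matrix" (3x3 intrinsics, pixels), "pose" (4x4, takes a point from camera to world coordinates). Camera axes: x right, y down, z forward; pixel columns grow to the right and rows downward; lengths in m; the calibration is good to about 2 mm. A picture is of the moment at which its call begins.
- arm.job_done(): hands the job in; it is judged then, once.
The state is a dict: "time": time; "joint_positions": joint angles; "joint_vel": joint speeds; "effort": joint torques, N m; "ee_pos": TCP position; "orientation": TCP orientation; "wrist_force": force on the tool from outside, world axes, zero at the start; "ft_torque": the same for the moment, N m; "finger_gap": finger opening in m; "gripper_force": force on a finger pad.
Only numpy, scipy, OpenCV 4.12 (cv2) and the standard library are available. Lean on these libraries where they do the work, as an engineer would, in place of code of your own. Each camera call takes 0.05 s, during which the arm holds its last target. There are 200 camera calls.

## Working session

There is one attempt and no reset: what is moved stays moved. The work goes in short steps, Python scripts to look and compute and a tool call to move; the robot and the scene stay as the last step left them, time stands still between calls to the robot, and variables do not carry over. Pictures are saved under pics/ and viewed, at most 10 in all, crops included, and the job is handed in when it is done.

Besides the shell and the picture viewer there is one more tool, called as name(argument=value, ...), one argument or row to a line, values as JSON. move_arm: Moves the arm, as the interface text tells. Its arguments: {"type":"object","properties":{"motion":{"type":"array","items":{"type":"array","items":{"type":"number"}}},"force":{"type":"number"}},"required":["motion"]}

```bash
mkdir -p pics; ls
cat > h.py <<'E'
import numpy as np, cv2
from workcell import arm
def pts(s):
    d=s["depth"];K=s["camera_matrix"];v,u=np.mgrid[:d.shape[0],:d.shape[1]]
    p=np.stack([(u-K[0,2])/K[0,0]*d,(v-K[1,2])/K[1,1]*d,d],-1)
    return p@s["pose"][:3,:3].T+s["pose"][:3,3]
E
python3 - <<'E'
from h import *
for n in("scene","top"):
    s=arm.snapshot(n);cv2.imwrite(f"pics/{n}0.png",s["pixels"][:,:,::-1]);np.savez(f"{n}0.npz",**s);print(s["pose"].round(3).tolist(),s["camera_matrix"].round(1).tolist())
print(arm.sense())
E
```

```text
pics
[[0.507, -0.658, 0.557, -0.025], [-0.862, -0.394, 0.319, -0.283], [0.01, -0.641, -0.767, 0.88], [0.0, 0.0, 0.0, 1.0]] [[444.4, 0.0, 284.5], [0.0, 444.4, 204.5], [0.0, 0.0, 1.0]]
[[-0.024, -0.987, 0.161, 0.376], [-1.0, 0.026, 0.007, 0.042], [-0.011, -0.161, -0.987, 1.322], [0.0, 0.0, 0.0, 1.0]] [[526.4, 0.0, 278.0], [0.0, 526.4, 211.9], [0.0, 0.0, 1.0]]
{'time': 0.1, 'joint_positions': array([ 1.12245870e+00,  2.07353310e-01,  1.54279547e+00, -1.53063623e-05,
        1.39351254e+00, -1.50478627e-01]), 'joint_vel': array([ 1.18336515e-03, -2.46545138e-03, -4.89246198e-03,  4.63433825e-04,
       -8.49417581e-06,  4.47342458e-04]), 'effort': array([ 1.48422359e-04, -3.71867573e+01, -2.82292593e+01,  7.00333924e-02,
        3.10716592e-02, -3.97032363e-05]), 'ee_pos': array([0.16843117, 0.54901344, 0.20440383]), 'orientation': array([[-9.55967673e-01,  2.93470659e-01, -8.83119931e-04],
       [ 2.93471840e-01,  9.55965888e-01, -1.87074154e-03],
       [ 2.95224777e-04, -2.04753926e-03, -9.99997860e-01]]), 'wrist_force': array([-0.84640199,  0.31588511,  0.66791563]), 'ft_torque': array([-0.04255391, -0.00471727,  0.02806074]), 'gripper_force': 0.0, 'finger_gap': 0.09390738221703493}
```

View pics/top0.png

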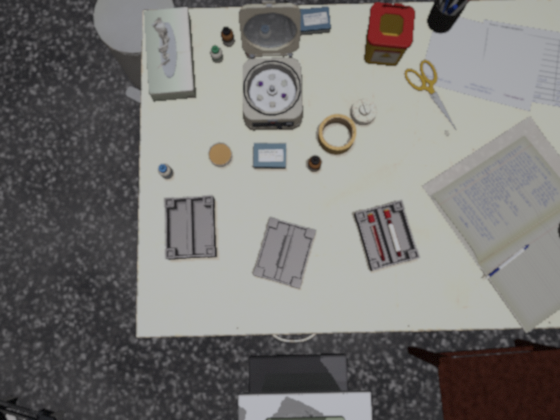

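View pics/scene0.png

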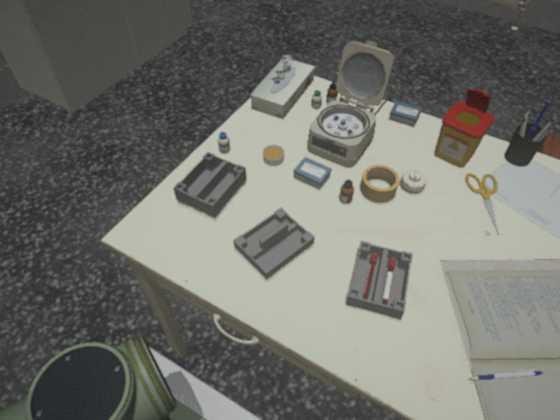

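The top view shows the middle tray at (190,228), the cover with its raised grip at (285,253), and the base with red and white tubes at (386,236). The bystanders lie behind them: small bottle (164,170), carton (270,155), dropper (315,162).

```bash
cat >> h.py <<'E'
def tray(s,c,zr,r=0.11):
    P=pts(s);m=(np.hypot(P[...,0]-c[0],P[...,1]-c[1])<r)&(P[...,2]>zr[0])&(P[...,2]<zr[1])
    q=P[m]
    (cx,cy),(w,h),a=cv2.minAreaRect((q[:,:2]*1000).astype(np.float32))
    if w<h:w,h,a=h,w,a+90
    return np.round([cx,cy,w,h,(a+90)%180-90],1),len(q),np.median(q[:,2]).round(4)
E
python3 - <<'E'
from h import *
for n in("top","scene"):
    s=np.load(n+"0.npz");P=pts(s)
    if n=="top":
        C={k:P[v,u][:2] for k,(u,v) in dict(mid=(190,228),cov=(285,250),base=(386,236)).items()}
    for k,c in C.items():
        for zr in {"mid":[(.045,.065)],"cov":[(.028,.044),(.055,.07)],"base":[(.03,.05)]}[k]:
            print(n,k,c.round(3),zr,*tray(s,c,zr))
    tb=P[(np.hypot(P[...,0]-.33,P[...,1]-.0)<.25)&(abs(P[...,2])<.01)];print(np.median(tb[:,2]))
for u,v in((164,170),(270,155),(315,162)):
    s=np.load("top0.npz");print(pts(s)[v,u].round(3))
E
```

```text
top mid [0.55  0.266] (0.045, 0.065) [555.  267.7 149.8 120.8   1.9] 982 0.0539
top cov [0.489 0.036] (0.028, 0.044) [488.2  36.8 149.9 119.4 -17.5] 750 0.0351
top cov [0.489 0.036] (0.055, 0.07) [488.1  36.8  80.   11.8 -17.7] 163 0.0619
top base [ 0.52  -0.212] (0.03, 0.05) [ 524.7 -216.   150.4  121.2   13.6] 935 0.0383
4.764385265576543e-05
scene mid [0.55  0.266] (0.045, 0.065) [552.7 268.6 152.1 121.8   1.9] 1008 0.0531
scene cov [0.489 0.036] (0.028, 0.044) [486.4  37.8 151.1 121.1 -17.2] 1002 0.0342
scene cov [0.489 0.036] (0.055, 0.07) [485.9  36.9  81.2  14.2 -17.6] 188 0.0611
scene base [ 0.52  -0.212] (0.03, 0.05) [ 522.5 -214.8  153.2  119.9   13.6] 1148 0.038
-0.00011114217076579891
[0.695 0.329 0.06 ]
[0.733 0.067 0.034]
[ 0.705 -0.044  0.06 ]
```

```bash
cat >> h.py <<'E'
from scipy.spatial.transform import Rotation as R
def go(x,y,z,yaw):
    """mm, deg of tray long axis; prints shift and turn in tool axes"""
    s=arm.sense();O=s["orientation"];a=np.radians(yaw)
    T=np.array([[-np.cos(a),-np.sin(a),0],[-np.sin(a),np.cos(a),0],[0,0,-1]])
    print("t",round(s["time"],2),"tcp",(s["ee_pos"]*1000).round(1),"gap",round(s["finger_gap"],4),"F",s["wrist_force"].round(1),
     "shift",(O.T@(np.array([x,y,z])-s["ee_pos"]*1000)).round(1),"turn",R.from_matrix(O.T@T).as_rotvec(degrees=True).round(2))
E
python3 -c "
from h import *
go(554.5,268,120,1.9)"
```

```text
t 0.1 tcp [168.4 549.  204.4] gap 0.0939 F [-0.8  0.3  0.7] shift [-451.6 -155.2   84.6] turn [ -0.11  -0.04 -18.97]
```

move_arm(
  motion=[
    [0,-40,-14,0,0,0,-4],
    [0,-80,-28,0,0,0,-8],
    [0,-120,-42,5,0,0,-12],
    [0,-160,-55,15,0,0,-16],
    [0,-200,-69,25,0,0,-19],
    [0,-240,-83,35,0,0,-19],
    [0,-280,-97,45,0,0,-19],
    [0,-320,-111,55,0,0,-19],
    [0,-360,-124,65,0,0,-19],
    [0,-395,-136,72,0,0,-19],
  ],
)

```text
time: 0.93
ee_pos: [0.5, 0.3073, 0.134]
orientation: [[-0.999, -0.034, -0.001], [-0.034, 0.999, -0.0], [0.001, -0.0, -1.0]]
wrist_force: [0.6, 0.7, -0.6]
finger_gap: 0.0469
gripper_force: 0.0
```

move_arm(
  motion=[
    [0,-26,-26,8,-0.1,0,0],
    [0,-50,-34,12,-0.1,0,0],
    [0,-50,-34,12,-0.1,0,0],
    [0,-50,-34,12,-0.1,0,0],
  ],
)

```text
time: 1.27
ee_pos: [0.5506, 0.2756, 0.1221]
orientation: [[-1.0, -0.031, -0.002], [-0.031, 1.0, 0.001], [0.002, 0.002, -1.0]]
wrist_force: [0.5, 0.2, 0.2]
finger_gap: 0.0471
gripper_force: 0.0
```

```bash
python3 -c "
from h import *
go(554.5,268,120,1.9)
go(554.5,268,22,1.9)"
```

```text
t 1.27 tcp [550.6 275.6 122.1] gap 0.0471 F [0.5 0.2 0.2] shift [-3.7 -7.7  2.1] turn [ 0.09 -0.13 -0.11]
t 1.27 tcp [550.6 275.6 122.1] gap 0.0471 F [0.5 0.2 0.2] shift [ -3.9  -7.9 100.1] turn [ 0.09 -0.13 -0.11]
```

move_arm(
  motion=[
    [0,-4,-8,20,0,-0.1,0],
    [0,-4,-8,45,0,-0.1,0],
    [0,-4,-8,70,0,-0.1,0],
    [0,-4,-8,90,0,-0.1,0],
    [0,-4,-8,100,0,-0.1,0],
    [0,-4,-8,100,0,-0.1,0],
    [1,-4,-8,100,0,-0.1,0],
    [1,-4,-8,100,0,-0.1,0],
    [1,-4,-8,100,0,-0.1,0],
    [1,-4,-8,100,0,-0.1,0],
  ],
  force=25,
)

```text
time: 2.1
ee_pos: [0.5559, 0.2695, 0.025]
orientation: [[-0.999, -0.034, 0.005], [-0.034, 0.999, 0.003], [-0.005, 0.003, -1.0]]
wrist_force: [0.3, 0.3, -0.2]
finger_gap: 0.0239
gripper_force: 0.0
```

move_arm(
  motion=[
    [1,0,0,0,0,0,0],
    [1,0,0,0,0,0,0],
    [1,0,0,0,0,0,0],
    [1,0,0,0,0,0,0],
  ],
)

```text
time: 2.43
ee_pos: [0.5553, 0.2693, 0.0242]
orientation: [[-0.999, -0.034, 0.003], [-0.034, 0.999, 0.002], [-0.003, 0.002, -1.0]]
wrist_force: [-0.4, 0.9, 4.0]
finger_gap: 0.0117
gripper_force: 25.0
```

```bash
python3 -c "
from h import *
go(554.5,268,22,1.9)
s=arm.snapshot('top')
print(tray(s,(.555,.268),(.045,.058)))"
```

```text
t 2.43 tcp [555.3 269.3  24.2] gap 0.0117 F [-0.4  0.9  4. ] shift [ 0.9 -1.2  2.2] turn [0.13 0.18 0.02]
(array([555.3, 265.9, 148.8, 119.7,   1.2]), 226, np.float64(0.0539))
```

move_arm(
  motion=[
    [1,0,0,-4,0,0,0],
    [1,0,0,-12,0,0,0],
    [1,0,0,-22,0,0,0],
    [1,0,0,-36,0,0,0],
    [1,0,0,-52,0,0,0],
    [1,0,0,-70,0,0,0],
    [1,0,0,-86,0,0,0],
    [1,0,0,-96,0,0,0],
    [1,0,0,-100,0,0,0],
    [1,0,0,-100,0,0,0],
  ],
)

```text
time: 3.32
ee_pos: [0.5552, 0.269, 0.1246]
orientation: [[-0.999, -0.034, 0.004], [-0.034, 0.999, 0.003], [-0.004, 0.002, -1.0]]
wrist_force: [0.3, -0.6, -2.3]
finger_gap: 0.0119
gripper_force: 25.0
```

```bash
python3 -c "
from h import *
go(524.7,-216,125,13.6)
s=arm.snapshot('top')
print(tray(s,(.555,.268),(.14,.165)));cv2.imwrite('pics/t1.png',s['pixels'][120:330,100:480,::-1].repeat(2,0).repeat(2,1))"
```

```text
t 3.32 tcp [555.2 269.  124.6] gap 0.0119 F [ 0.3 -0.6 -2.3] shift [  46.9 -483.7   -1.7] turn [  0.11   0.25 -11.66]
(array([554.8, 266.3, 150.2, 119.6,   1.7]), 520, np.float64(0.1541))
```

View pics/t1.png

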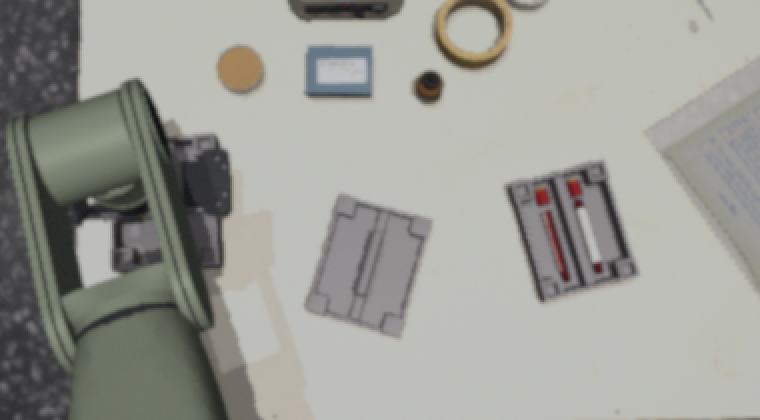

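The tray is in the gripper at about (165,215), partly hidden by the arm; the base at (570,230) and cover at (370,265) are undisturbed. Carrying it over.

move_arm(
  motion=[
    [1,0,-6,0,0,0,0],
    [1,1,-18,0,0,0,0],
    [1,3,-36,0,0,0,-1],
    [1,6,-60,0,0,0,-2],
    [1,9,-90,0,0,0,-3],
    [1,12,-120,0,0,0,-4],
    [1,15,-152,0,0,0,-5],
    [1,18,-184,0,0,0,-6],
    [1,21,-216,0,0,0,-7],
    [1,24,-248,0,0,0,-8],
  ],
)

```text
time: 4.2
ee_pos: [0.5373, 0.0178, 0.1217]
orientation: [[-0.985, -0.173, -0.0], [-0.173, 0.985, 0.002], [0.0, 0.002, -1.0]]
wrist_force: [-0.4, -0.6, -1.7]
finger_gap: 0.0119
gripper_force: 25.0
```

move_arm(
  motion=[
    [1,-3,-32,0,0,0,-1],
    [1,-6,-64,0,0,0,-2],
    [1,-8,-96,0,0,0,-3],
    [1,-10,-126,0,0,0,-4],
    [1,-10,-152,0,0,0,-4],
    [1,-10,-176,0,0,0,-4],
    [1,-10,-196,0,0,0,-4],
    [1,-10,-210,0,0,0,-4],
    [1,-10,-220,0,0,0,-4],
    [1,-10,-224,0,0,0,-4],
  ],
)

```text
time: 5.03
ee_pos: [0.5867, -0.2003, 0.1217]
orientation: [[-0.971, -0.239, 0.0], [-0.239, 0.971, 0.002], [-0.001, 0.002, -1.0]]
wrist_force: [0.1, -0.4, -1.5]
finger_gap: 0.012
gripper_force: 25.0
```

```bash
python3 -c "
from h import *
go(525.1,-213.3,125,13.6)
for n in('top','scene'):
  s=arm.snapshot(n)
  print(tray(s,(.525,-.216),(.14,.165)));cv2.imwrite('pics/%s2.png'%n,s['pixels'][:,:,::-1])"
```

```text
t 5.03 tcp [ 586.7 -200.3  121.7] gap 0.012 F [ 0.1 -0.4 -1.5] shift [62.9  2.1 -3.4] turn [0.11 0.06 0.24]
(array([ 544.2, -241.8,   65.7,   54.8,  -70.9]), 214, np.float64(0.1511))
(array([ 568.8, -204.7,  121.8,  120. ,   14.4]), 1016, np.float64(0.1512))
```

move_arm(
  motion=[
    [1,4,0,0,0,0,0],
    [1,14,0,0,0,0,0],
    [1,28,1,0,0,0,0],
    [1,42,2,0,0,0,0],
    [1,54,2,0,0,0,0],
    [1,61,2,0,0,0,0],
    [1,63,2,0,0,0,0],
    [1,63,2,0,0,0,0],
    [1,63,2,0,0,0,0],
  ],
)

```text
time: 5.88
ee_pos: [0.5261, -0.2118, 0.1226]
orientation: [[-0.97, -0.241, 0.003], [-0.241, 0.97, 0.002], [-0.003, 0.001, -1.0]]
wrist_force: [0.1, 0.8, -2.6]
finger_gap: 0.0119
gripper_force: 25.0
```

```bash
python3 -c "
from h import *
go(525.1,-213.3,125,13.6)
for n in('top','scene'):
  s=arm.snapshot(n)
  print(tray(s,(.525,-.216),(.14,.165),.1),tray(s,(.525,-.216),(.025,.045),.12));cv2.imwrite('pics/%s3.png'%n,s['pixels'][:,:,::-1])
a=cv2.imread('pics/top3.png')[150:330,280:480];b=cv2.imread('pics/scene3.png')[160:340,280:480]
cv2.imwrite('pics/c3.png',cv2.resize(np.hstack([a,b]),(800,360)))"
```

```text
t 5.88 tcp [ 526.1 -211.8  122.6] gap 0.0119 F [ 0.1  0.8 -2.6] shift [ 1.4 -1.2 -2.4] turn [0.05 0.17 0.35]
(array([ 527. , -215.7,  176.5,   89. ,   30.7]), 550, np.float64(0.1522)) (array([ 498.4, -194.1,  190.1,   73.7,   50.3]), 157, np.float64(0.0375))
(array([ 521.4, -213.8,  147.6,  120.3,   13.8]), 1226, np.float64(0.1519)) (array([ 473.1, -226.8,  119.7,   51. ,  -76.7]), 628, np.float64(0.0372))
```

View pics/c3.png

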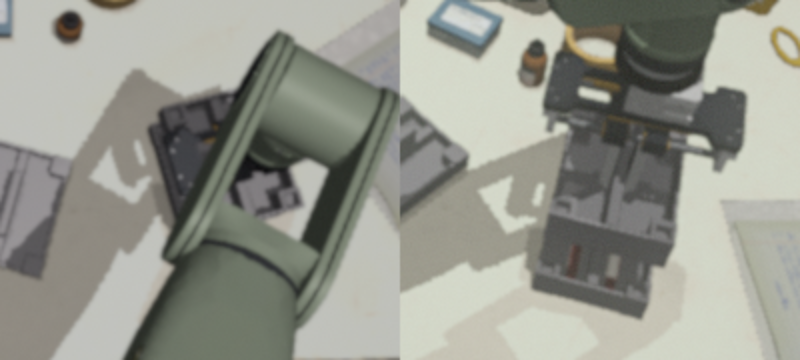

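The tray hangs squarely over the base, aligned within 1–2 mm. Lowering it to just above the holes.

move_arm(
  motion=[
    [1,0.5,-1,4,0,0,0.3],
    [1,0.5,-1,12,0,0,0.3],
    [1,0.5,-1,22,0,0,0.3],
    [1,0.5,-1,32,0,0,0.3],
    [1,0.5,-1,41,0,0,0.3],
    [1,0.5,-1,47,0,0,0.3],
    [1,0.5,-1,50,0,0,0.3],
    [1,0.5,-1,50,0,0,0.3],
    [1,0.5,-1,50,0,0,0.3],
  ],
)

```text
time: 6.73
ee_pos: [0.5257, -0.213, 0.0722]
orientation: [[-0.972, -0.236, 0.002], [-0.236, 0.972, 0.002], [-0.002, 0.001, -1.0]]
wrist_force: [0.2, 0.8, -1.3]
finger_gap: 0.0117
gripper_force: 25.0
```

```bash
python3 -c "
from h import *
go(525.1,-213.3,54,13.6)
for n in('top','scene'):
  s=arm.snapshot(n)
  print(tray(s,(.525,-.216),(.093,.11),.1));cv2.imwrite('pics/%s4.png'%n,s['pixels'][:,:,::-1])"
```

```text
t 6.73 tcp [ 525.7 -213.    72.2] gap 0.0117 F [ 0.2  0.8 -1.3] shift [ 0.6 -0.1 18.2] turn [0.08 0.11 0.04]
(array([ 526.4, -217.2,  178.1,   86.5,   32.1]), 398, np.float64(0.1021))
(array([ 523.3, -214.5,  154.3,  119.9,   13.4]), 1000, np.float64(0.1022))
```

move_arm(
  motion=[
    [1,0.7,0,2,0,0,0],
    [1,0.7,0,4,0,0,0],
    [1,0.7,0,6,0,0,0],
    [1,0.7,0,8,0,0,0],
    [1,0.7,0,10,0,0,0],
    [1,0.7,0,11,0,0,0],
    [1,0.7,0,12,0,0,0],
    [1,0.7,0,13,0,0,0],
    [1,0.7,0,14,0,0,0],
    [1,0.7,0,14,0,0,0],
  ],
)

```text
time: 7.67
ee_pos: [0.5248, -0.2131, 0.0581]
orientation: [[-0.972, -0.236, 0.001], [-0.236, 0.972, 0.002], [-0.002, 0.002, -1.0]]
wrist_force: [-0.9, 0.3, -3.4]
finger_gap: 0.012
gripper_force: 25.0
```

move_arm(
  motion=[
    [1,0,0,1,0,0,0],
    [1,0,0,2,0,0,0],
    [1,0,0,3,0,0,0],
    [1,0,0,3,0,0,0],
  ],
)

```text
time: 8.0
ee_pos: [0.5248, -0.2131, 0.055]
orientation: [[-0.972, -0.236, 0.001], [-0.236, 0.972, 0.002], [-0.002, 0.002, -1.0]]
wrist_force: [-0.6, 0.4, -1.6]
finger_gap: 0.0119
gripper_force: 25.0
```

move_arm(
  motion=[
    [1,0,0,0.5,0,0,0],
    [1,0,0,1,0,0,0],
    [1,0,0,1.5,0,0,0],
    [1,0,0,1.5,0,0,0],
    [1,0,0,1.5,0,0,0],
  ],
)

```text
time: 8.42
ee_pos: [0.5251, -0.2133, 0.0542]
orientation: [[-0.972, -0.236, 0.002], [-0.236, 0.972, 0.002], [-0.002, 0.001, -1.0]]
wrist_force: [-1.1, 0.6, 0.5]
finger_gap: 0.0117
gripper_force: 25.0
```

```bash
python3 -c "
from h import *
go(525.1,-213.3,54,13.6)
s=arm.snapshot('scene')
print(tray(s,(.525,-.216),(.077,.1),.1))"
```

```text
t 8.42 tcp [ 525.1 -213.3   54.2] gap 0.0117 F [-1.1  0.6  0.5] shift [ 0.  -0.   0.2] turn [0.06 0.13 0.04]
(array([ 522.2, -214.9,  150.6,  119.9,   13.4]), 923, np.float64(0.0842))
```

move_arm(
  motion=[
    [1,0,0,0.5,0,0,0],
    [1,0,0,0.5,0,0,0],
    [1,0,0,0.5,0,0,0],
  ],
)

```text
time: 8.72
ee_pos: [0.5251, -0.2133, 0.0542]
orientation: [[-0.972, -0.236, 0.002], [-0.236, 0.972, 0.002], [-0.002, 0.001, -1.0]]
wrist_force: [-2.9, 2.0, 6.5]
finger_gap: 0.0119
gripper_force: 25.0
```

Seated: z is steady and the force has risen to 6 N. Releasing and rising.

move_arm(
  motion=[
    [0.5,0,0,0,0,0,0],
    [0.3,0,0,0,0,0,0],
    [0,0,0,0,0,0,0],
    [0,0,0,0,0,0,0],
    [0,0,0,0,0,0,0],
    [0,0,0,-10,0,0,0],
    [0,0,0,-35,0,0,0],
    [0,0,0,-65,0,0,0],
    [0,0,0,-95,0,0,0],
    [0,0,0,-100,0,0,0],
  ],
)

```text
time: 9.55
ee_pos: [0.5285, -0.2155, 0.1602]
orientation: [[-0.972, -0.236, 0.012], [-0.236, 0.972, -0.004], [-0.01, -0.007, -1.0]]
wrist_force: [1.7, 0.5, 1.8]
finger_gap: 0.0466
gripper_force: 0.0
```

```bash
python3 -c "
from h import *
go(488.5,37,150,-17.6)"
```

```text
t 9.55 tcp [ 528.5 -215.5  160.2] gap 0.0466 F [1.7 0.5 1.8] shift [-20.6 254.9   8.7] turn [-0.22  0.68 31.25]
```

move_arm(
  motion=[
    [0,0,15,0,0,0,3],
    [0,-3,45,0,0,0,7],
    [0,-6,80,0,0,0,11],
    [0,-9,115,0,0,0,15],
    [0,-12,150,0,0,0,19],
    [0,-15,185,0,0,0,23],
    [0,-18,215,0,0,0,27],
    [0,-20,240,10,0,0,31.2],
    [0,-20,257,25,0,0,31.2],
    [0,-20,257,40,0,0,31.2],
  ],
)

```text
time: 10.38
ee_pos: [0.4829, 0.0443, 0.1135]
orientation: [[-0.954, 0.298, 0.002], [0.298, 0.954, 0.003], [-0.001, 0.004, -1.0]]
wrist_force: [-0.1, -0.6, -0.9]
finger_gap: 0.0472
gripper_force: 0.0
```

move_arm(
  motion=[
    [0,0,0,0,0,0,0],
    [0,0,0,0,0,0,0],
    [0,0,0,0,0,0,0],
  ],
)

```text
time: 10.63
ee_pos: [0.4843, 0.0408, 0.1143]
orientation: [[-0.953, 0.302, 0.003], [0.302, 0.953, 0.002], [-0.002, 0.002, -1.0]]
wrist_force: [0.6, 0.0, -0.2]
finger_gap: 0.0472
gripper_force: 0.0
```

```bash
python3 -c "
from h import *
go(488.5,39,30,-17.6)
s=arm.snapshot('top');np.savez('top5.npz',**s)
P=pts(s)
print(tray(s,(.525,-.216),(.077,.1),.11),np.percentile(P[(np.hypot(P[...,0]-.525,P[...,1]+.216)<.11)&(P[...,2]>.084)][:,2],[5,50,95]))
print(tray(s,(.488,.037),(.028,.042),.11))
z=(P[...,2]>.0845)&(P[...,2]<.09)
n,l,st,c=cv2.connectedComponentsWithStats(z.astype(np.uint8))
for i in range(1,n):
  if st[i,4]>8 and np.hypot(*(np.median(P[l==i],0)[:2]-[.525,-.216]))<.11: print(P[l==i].mean(0).round(4),st[i,4])
cv2.imwrite('pics/t5.png',cv2.resize(s['pixels'][120:330,150:450,::-1],(750,525)))"
```

```text
t 10.63 tcp [484.3  40.8 114.3] gap 0.0472 F [ 0.6  0.  -0.2] shift [-4.4 -0.6 84.3] turn [0.13 0.11 0.01]
(array([ 524.4, -215.3,  150.1,  121.5,   13.6]), 991, np.float64(0.0844)) [0.08419173 0.08605032 0.08971552]
(array([439.3,  50.1, 115.9,  54.3,  75.9]), 304, np.float64(0.0351))
[ 0.5958 -0.2474  0.0865] 56
[ 0.5852 -0.2002  0.086 ] 24
[ 0.5753 -0.1556  0.087 ] 51
[ 0.5575 -0.2083  0.0865] 19
[ 0.5289 -0.213   0.0863] 40
[ 0.5338 -0.1541  0.0868] 10
[ 0.4761 -0.2771  0.0867] 69
[ 0.4943 -0.222   0.0868] 9
[ 0.4664 -0.2295  0.0861] 35
[ 0.4522 -0.1792  0.0868] 44
[ 0.452  -0.1927  0.0871] 14
[ 0.451  -0.2166  0.0862] 9
```

View pics/t5.png

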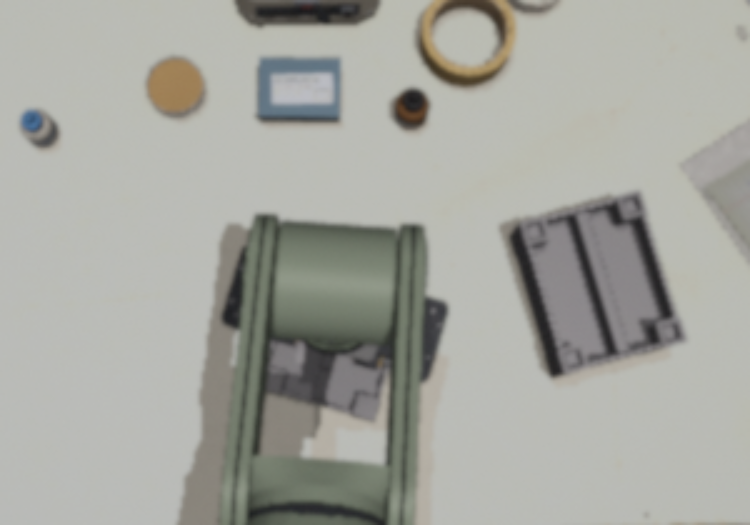

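The middle tray sits flat on the base at about (597,285), with all four posts at about 86 mm. The gripper is over the cover.

move_arm(
  motion=[
    [0,-4.4,-0.6,15,0,0,0],
    [0,-4.4,-0.6,35,0,0,0],
    [0,-4.4,-0.6,55,0,0,0],
    [0,-4.4,-0.6,73,0,0,0],
    [0,-4.4,-0.6,83,0,0,0],
    [0,-4.4,-0.6,84,0,0,0],
    [0,-4.4,-0.6,84,0,0,0],
    [1,-4.4,-0.6,84,0,0,0],
    [1,-4.4,-0.6,84,0,0,0],
    [1,-4.4,-0.6,84,0,0,0],
  ],
  force=25,
)

```text
time: 11.52
ee_pos: [0.489, 0.0393, 0.0309]
orientation: [[-0.953, 0.302, 0.004], [0.302, 0.953, 0.002], [-0.004, 0.003, -1.0]]
wrist_force: [0.2, 0.1, -0.3]
finger_gap: 0.0304
gripper_force: 0.0
```

move_arm(
  motion=[
    [1,0,0,0,0,0,0],
    [1,0,0,0,0,0,0],
    [1,0,0,0,0,0,0],
    [1,0,0,0,0,0,0],
    [1,0,0,0,0,0,0],
  ],
)

```text
time: 11.93
ee_pos: [0.4881, 0.0394, 0.0301]
orientation: [[-0.953, 0.301, 0.002], [0.301, 0.953, 0.002], [-0.002, 0.002, -1.0]]
wrist_force: [-1.7, 0.9, 2.6]
finger_gap: 0.0119
gripper_force: 25.0
```

move_arm(
  motion=[
    [1,0,0,-4,0,0,0],
    [1,0,0,-12,0,0,0],
    [1,0,0,-24,0,0,0],
    [1,0,0,-40,0,0,0],
    [1,0,0,-56,0,0,0],
    [1,0,0,-74,0,0,0],
    [1,0,0,-90,0,0,0],
    [1,0,0,-102,0,0,0],
    [1,0,0,-108,0,0,0],
    [1,0,0,-110,0,0,0],
  ],
)

```text
time: 12.77
ee_pos: [0.4883, 0.0392, 0.141]
orientation: [[-0.953, 0.302, 0.004], [0.302, 0.953, 0.002], [-0.003, 0.003, -1.0]]
wrist_force: [0.8, 0.9, -2.4]
finger_gap: 0.0116
gripper_force: 25.0
```

```bash
python3 -c "
from h import *
go(524.4,-213,140,13.6)
for n in('top','scene'):
  s=arm.snapshot(n)
  print(tray(s,(.488,.037),(.138,.152),.11),tray(s,(.488,.037),(.168,.178),.05))
  print(tray(s,(.525,-.216),(.077,.1),.11))"
```

```text
t 12.77 tcp [488.3  39.2 141. ] gap 0.0116 F [ 0.8  0.9 -2.4] shift [-110.5 -229.6    0.7] turn [  0.1    0.22 -31.16]
(array([426.7,  44.2, 112. ,  50.6,  89.8]), 316, np.float64(0.1462)) (array([456.9,  46.9,  11. ,  10.9,  -1.9]), 30, np.float64(0.1725))
(array([ 524.5, -215.7,  149.9,  122.2,   13.6]), 999, np.float64(0.0842))
(array([486.1,  37.5, 151.5, 120.6, -17.6]), 850, np.float64(0.1447)) (array([469.8,  35.6,  41.1,  40.2,  10.2]), 136, np.float64(0.1722))
(array([ 522.5, -214.5,  152.1,  119.9,   13.6]), 1194, np.float64(0.0841))
```

move_arm(
  motion=[
    [1,-3,-6,0,0,0,-1],
    [1,-9,-18,0,0,0,-4],
    [1,-18,-36,-2,0,0,-8],
    [1,-29,-60,-4,0,0,-12],
    [1,-42,-87,-5,0,0,-16],
    [1,-56,-116,-5,0,0,-20],
    [1,-70,-145,-5,0,0,-24],
    [1,-83,-172,-5,0,0,-28],
    [1,-94,-196,-5,0,0,-31],
    [1,-103,-214,-5,0,0,-31.2],
  ],
)

```text
time: 13.7
ee_pos: [0.5203, -0.1978, 0.1427]
orientation: [[-0.972, -0.236, -0.001], [-0.236, 0.972, 0.003], [0.0, 0.003, -1.0]]
wrist_force: [-0.7, 0.2, -2.9]
finger_gap: 0.0118
gripper_force: 25.0
```

```bash
python3 -c "
from h import *
go(524.6,-213,140,13.6)"
```

```text
t 13.7 tcp [ 520.3 -197.8  142.7] gap 0.0118 F [-0.7  0.2 -2.9] shift [ -0.5 -15.8   2.6] turn [ 0.15 -0.01  0.06]
```

move_arm(
  motion=[
    [1,0,-7,0,0,0,0],
    [1,0,-12,0,0,0,0],
    [1,0,-15,0,0,0,0],
    [1,0,-15,4,0,0,0],
    [1,0,-15,8,0,0,0],
    [1,0,-15,10,0,0,0],
    [1,0,-15,10,0,0,0],
    [1,0,-15,10,0,0,0],
  ],
)

```text
time: 14.37
ee_pos: [0.5246, -0.2095, 0.1339]
orientation: [[-0.972, -0.237, 0.001], [-0.237, 0.972, 0.002], [-0.002, 0.002, -1.0]]
wrist_force: [0.1, -0.3, -2.4]
finger_gap: 0.0116
gripper_force: 25.0
```

```bash
python3 -c "
from h import *
go(524.6,-213,76.1,13.6)
for n in('top','scene'):
  s=arm.snapshot(n)
  print(tray(s,(.525,-.216),(.128,.145),.11));cv2.imwrite('pics/%s6.png'%n,s['pixels'][:,:,::-1])"
```

```text
t 14.37 tcp [ 524.6 -209.5  133.9] gap 0.0116 F [ 0.1 -0.3 -2.4] shift [ 0.9 -3.5 57.8] turn [0.12 0.09 0.09]
(array([ 525.9, -213.2,  173.8,   93.1,   28.8]), 503, np.float64(0.1382))
(array([ 523.3, -210.9,  152.9,  120.2,   13.7]), 990, np.float64(0.1383))
```

move_arm(
  motion=[
    [1,0.6,-2,0,0,0,0],
    [1,1.2,-3.5,2,0,0,0],
    [1,1.2,-3.5,5,0,0,0],
    [1,1.2,-3.5,8,0,0,0],
    [1,1.2,-3.5,10,0,0,0],
    [1,1.2,-3.5,10,0,0,0],
    [1,1.2,-3.5,10,0,0,0],
  ],
)

```text
time: 15.05
ee_pos: [0.5243, -0.2139, 0.1239]
orientation: [[-0.972, -0.236, 0.001], [-0.236, 0.972, 0.002], [-0.002, 0.002, -1.0]]
wrist_force: [-0.7, 0.2, -1.6]
finger_gap: 0.0119
gripper_force: 25.0
```

```bash
python3 -c "
from h import *
go(524.6,-213,106.1,13.6)
s=arm.snapshot('scene')
print(tray(s,(.525,-.216),(.118,.135),.11))"
```

```text
t 15.05 tcp [ 524.3 -213.9  123.9] gap 0.0119 F [-0.7  0.2 -1.6] shift [-0.5  0.8 17.8] turn [0.11 0.09 0.03]
(array([ 522.3, -215.1,  152.6,  119.9,   13.7]), 972, np.float64(0.1279))
```

Aligned within 0.6 mm; lowering.

move_arm(
  motion=[
    [1,-0.3,0.6,2,0,0,0],
    [1,-0.3,0.6,4,0,0,0],
    [1,-0.3,0.6,6,0,0,0],
    [1,-0.3,0.6,8,0,0,0],
    [1,-0.3,0.6,10,0,0,0],
    [1,-0.3,0.6,11.5,0,0,0],
    [1,-0.3,0.6,13,0,0,0],
    [1,-0.3,0.6,14,0,0,0],
    [1,-0.3,0.6,15,0,0,0],
    [1,-0.3,0.6,15,0,0,0],
  ],
)

```text
time: 15.93
ee_pos: [0.5246, -0.2133, 0.1091]
orientation: [[-0.972, -0.236, 0.001], [-0.236, 0.972, 0.002], [-0.002, 0.002, -1.0]]
wrist_force: [-0.3, -0.2, -2.3]
finger_gap: 0.0119
gripper_force: 25.0
```

move_arm(
  motion=[
    [1,0,0,0.5,0,0,0],
    [1,0,0,1,0,0,0],
    [1,0,0,1.5,0,0,0],
    [1,0,0,2,0,0,0],
    [1,0,0,2,0,0,0],
    [1,0,0,2,0,0,0],
  ],
)

```text
time: 16.43
ee_pos: [0.5247, -0.2134, 0.1073]
orientation: [[-0.972, -0.236, 0.002], [-0.236, 0.972, 0.002], [-0.002, 0.001, -1.0]]
wrist_force: [-0.6, -0.7, -2.2]
finger_gap: 0.0118
gripper_force: 25.0
```

move_arm(
  motion=[
    [1,0,0,0.4,0,0,0],
    [1,0,0,0.8,0,0,0],
    [1,0,0,1.2,0,0,0],
    [1,0,0,1.2,0,0,0],
    [1,0,0,1.2,0,0,0],
  ],
)

```text
time: 16.85
ee_pos: [0.5248, -0.2134, 0.1062]
orientation: [[-0.972, -0.236, 0.002], [-0.236, 0.972, 0.002], [-0.002, 0.001, -1.0]]
wrist_force: [0.3, -0.9, -1.8]
finger_gap: 0.0117
gripper_force: 25.0
```

move_arm(
  motion=[
    [1,0,0,0.4,0,0,0],
    [1,0,0,0.8,0,0,0],
    [1,0,0,0.8,0,0,0],
    [1,0,0,0.8,0,0,0],
  ],
)

```text
time: 17.18
ee_pos: [0.5248, -0.2134, 0.1061]
orientation: [[-0.972, -0.236, 0.002], [-0.236, 0.972, 0.002], [-0.002, 0.001, -1.0]]
wrist_force: [-2.8, 1.8, 6.1]
finger_gap: 0.0116
gripper_force: 25.0
```

Seated at 106.1 mm as predicted. Releasing and withdrawing.

move_arm(
  motion=[
    [0.5,0,0,0,0,0,0],
    [0.3,0,0,0,0,0,0],
    [0,0,0,0,0,0,0],
    [0,0,0,0,0,0,0],
    [0,0,0,0,0,0,0],
    [0,0,0,-10,0,0,0],
    [0,0,0,-35,0,0,0],
    [0,0,0,-65,0,0,0],
    [0,0,0,-95,0,0,0],
    [0,0,0,-100,0,0,0],
  ],
)

```text
time: 18.02
ee_pos: [0.5279, -0.2155, 0.2124]
orientation: [[-0.972, -0.236, 0.012], [-0.236, 0.972, -0.004], [-0.01, -0.007, -1.0]]
wrist_force: [-0.2, 0.0, 0.6]
finger_gap: 0.0467
gripper_force: 0.0
```

move_arm(
  motion=[
    [0,0,20,0,0,0,0],
    [0,0,50,0,0,0,0],
    [0,0,85,0,0,0,0],
    [0,0,120,0,0,0,0],
    [0,0,155,0,0,0,0],
    [0,0,190,0,0,0,0],
    [0,0,220,0,0,0,0],
    [0,0,240,0,0,0,0],
    [0,0,250,0,0,0,0],
    [0,0,250,0,0,0,0],
  ],
)

```text
time: 18.85
ee_pos: [0.465, 0.0309, 0.2057]
orientation: [[-0.971, -0.239, 0.002], [-0.239, 0.971, 0.002], [-0.002, 0.002, -1.0]]
wrist_force: [0.7, 0.3, -0.3]
finger_gap: 0.0473
gripper_force: 0.0
```

```bash
python3 -c "
from h import *
for n in('top','scene'):
  s=arm.snapshot(n);P=pts(s)
  print(tray(s,(.525,-.216),(.1,.118),.11))
  for a in(-1,1):
    for b in(-1,1):
      t=np.radians(13.6);c=np.array([.5245,-.2155])+np.array([[np.cos(t),-np.sin(t)],[np.sin(t),np.cos(t)]])@[a*.063,b*.048]
      print((np.median(P[np.hypot(P[...,0]-c[0],P[...,1]-c[1])<.007][:,2])*1e3).round(1),end=' ')
  cv2.imwrite('pics/%s7.png'%n,s['pixels'][:,:,::-1])"
```

```text
(array([ 524.9, -215.4,  150.4,  121.1,   13.6]), 1023, np.float64(0.1105))
113.3 111.7 112.9 112.2 (array([ 522.7, -214.6,  152.6,  120. ,   13.6]), 1195, np.float64(0.1101))
111.5 111.4 111.9 112.5
```

View pics/scene7.png

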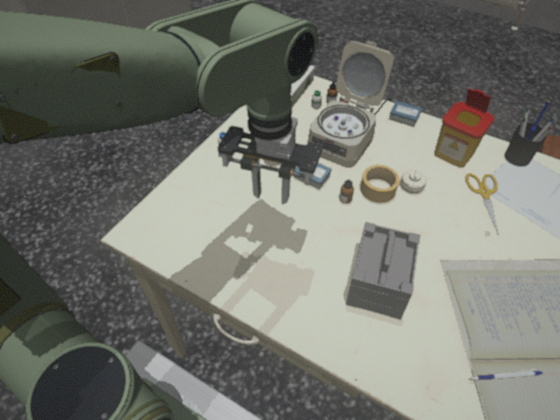

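The three trays form one flush stack at (383,270). Its post tops are level at about 112 mm, as expected when fully seated, and the arm is clear.

```bash
python3 -c "
from workcell import arm
print(arm.job_done())"
```

```text
the job is handed in; nothing more can be done
None
```

The middle tray and then the cover are fully seated and level on the base tray, which did not move; the bystanders were left alone, and I handed the job in at about 19 s of the 72 s limit.

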